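# Balance the caul block and its weight on the bending mould

### The job

Dry run for a bent glue-up: lay the pine block flat along the crown of the curved wooden mould, centred on the pencilled crest line and parallel to it, so that it balances there on its own. Then stand the yellow tape measure upright in the middle of the block, lengthwise with it, as a weight, and leave both balanced nearly level. Leave the glue bottle, screwdriver, spark plug and marker where they are.

Things in the scene. Friction and masses are not known exactly. Their poses are not given: they have to be found in the camera images.
- mould: Wooden bending mould, fixed to the worktop: plywood base 180 (x) x 150 (y) x 15 mm under a light wooden skin curved like a barrel top, radius 100 mm about an axis along its y; skin 130 mm long (y), 144 mm across (x), its edges 29 mm below the crest. A dark pencil line marks the crest line, along y, 85 mm above the worktop. Origin: centre of the underside; z up. Yaw varies.
- crest (a point): Middle of the mould's crest line, on the curved surface, 85 mm above the worktop; axes as the mould's (y along the crest line, x across it).
- pine_block: Loose sanding block of pine, 45 (x) x 90 (y) x 28 (z) mm, 0.1 to 0.16 kg, lying flat on the worktop. Origin: centre of its underside; z up, y along its length. Grasp across the 45 mm.
- tape: Loose yellow pocket tape measure with a black top, standing upright on the worktop on its flat underside: 36 mm thick (x), case 68 mm long (y from -28 to +40 mm), 62 mm high (z; 66 with the button), 0.18 to 0.27 kg. Origin: on the underside, 6 mm towards -y from the middle of the case; z up. Grasp across the 36 mm thickness (along its x).
- glue_bottle: Bystander: white glue bottle with a red nozzle, 40 x 46 x 145 mm, upright behind the mould to the left. Origin at its underside.
- driver: Bystander: screwdriver with a yellow handle, 202 mm long, lying behind the mould. Origin under its middle.
- spark_plug: Bystander: spark plug, 62 mm long, lying behind the mould to the left. Origin under its middle.
- marker: Bystander: felt marker, black and red, 127 mm long, near the front edge on the right. Origin under its middle.
Not all that is in view belongs to the job. Leave any green or pink look-alike of the tape alone.

How it is judged:
On the way:
1. the pine block lies balanced on the crown, let go, before the tape measure is set on it (x of pine_block in the frame of crest between -0.015 and 0.015 m and y of pine_block in the frame of crest between -0.03 and 0.03 m and z of pine_block in the frame of crest between -0.004 and 0.006 m and angle between the y axis of pine_block and the y axis of crest, either way round below 0.3 rad and angle between pine_block's own z axis and vertical below 0.2 rad and contact force between pine_block and mould above 0.3 N and linear speed of pine_block below 0.05 m/s and contact force between each of the fingers, tape and pine_block below 0.05 N), for 0.3 s.
At the end, for the whole second after the job is handed in: Block flat on the crown: middle within 15 mm across and 30 mm along of the crest mark, within 0.3 rad of the crest line and 0.2 rad of level. Tape measure on it within 0.21 rad of upright, 15 mm across, 30 mm along and 0.35 rad of the block. Both let go, at rest (x of pine_block in the frame of crest between -0.015 and 0.015 m and y of pine_block in the frame of crest between -0.03 and 0.03 m and z of pine_block in the frame of crest between -0.004 and 0.006 m and angle between the y axis of pine_block and the y axis of crest, either way round below 0.3 rad and angle between pine_block's own z axis and vertical below 0.2 rad and contact force between pine_block and mould above 0.3 N and linear speed of each of pine_block, tape below 0.05 m/s and contact force between tape and pine_block above 0.5 N and angle between tape's own z axis and vertical below 0.21 rad and z of tape in the frame of pine_block above 0.024 m and x of tape in the frame of pine_block between -0.015 and 0.015 m and y of tape in the frame of pine_block between -0.03 and 0.03 m and angle between the y axis of tape and the y axis of pine_block, either way round below 0.35 rad and contact force between tape and the fingers below 0.05 N); the robot touches nothing.
It fails at once if a bystander (glue bottle, screwdriver, spark plug, marker) is shoved more than 40 mm (distance of any of glue_bottle, driver, spark_plug, marker from where it was at the start of the episode above 0.04 m).
It also fails if it takes over 72 s, if anything falls off the work surface, if the arm or the gripper's body presses on something with over 40 N, if the wrist force passes 120 N, or if a joint passes its speed limit or range.

### The arm

A 7-joint arm with a two-finger parallel gripper is mounted at the origin on a cart in front of the work surface, level with it; the furniture and walls round the work are solid. World frame = base frame: x ahead of the robot, y to its left, z up, the work surface at z = 0. Lengths are in m, angles in rad, forces in N, time in s.
With the tool pointing down it reaches from about 0.4 to 0.875 m from the base axis. Payload 6.5 kg.
Tool frame: the origin (TCP) lies between the finger pads; the fingertips stand 22 mm ahead of it and the grasp point (between the pads) lies 3 mm ahead of it; z points along the fingers, y is the line along which they close (so a half turn about z gives the same grasp; the last joint's range is limited). The gripper opens to 88 mm and grips with 3 to 60 N. Pads are 18 mm wide; open, the fingers measure 123 mm over their backs; the gripper's body (75 mm by 187 mm) begins 45 mm behind the grasp point.
Start: joints at [-1.265, 0.536, -0.004, 1.538, 0.003, 1.067, -0.071], TCP at [0.236, 0.606, 0.261] pointing down, gripper open.
Joint ranges: [-2.7, 2.7], [-0.37, 2.16], [-1.27, 1.26], [0.24, 2.4], [-1.31, 4.45], [0.19, 1.91], [-2.76, 2.76]. Speed limits (rad/s): [2.39, 2.39, 3.14, 3.14, 3.14, 3.14, 3.14].

### API

Orientations are given as a unit quaternion [x, y, z, w].
In Python, from workcell import read_state, capture, finish_job gives the robot as it stands.
- The arm moves only by the tool send_rows, never from a script. Its arguments are lists of equal length, an entry for each row: "travel": the shift along the tool's x, y, z in units of 0.2 m (1.0 is 0.2 m), a list of three; "delta_rot": the turn, a rotation vector about the tool's x, y, z in units of pi/4 rad (1.0 is pi/4 rad), a list of three; "fingers": the opening, from -1 (shut) to 1 (fully open). A call has exactly 5 rows; each row shifts and turns the commanded pose from where the row before left it, along the tool's axes as they then stand; what a row does not reach is not made up. A row lasts 1/10 s, in which the tool goes at most 50 mm and 8.59 degrees, less where a joint would pass 70% of its speed; a pose out of reach is approached as far as the arm can. A call with a number of a shift or a turn outside -1 to 1 is refused whole. A call with a gripper value outside its range is refused whole. The fingers move at their own pace and stop on an object; "squeeze" is the grip in N (left out, the last holds). Time passes only in rows, so rows that do not move let the fingers close, or fill a call up. It gives the time, the measured TCP pose, the force, the opening and the grip force at its end, in the units of the state.
- read_state(): the state, without advancing time (a new reading comes with each control period).
- capture(name): name is "side" or "top"; returns a dict with "pixels" (400x640x3 uint8, red, green, blue), "depth" (400x640 float32, m along the optical axis (not along the pixel's ray), 0 where there is no reading), "K" (3x3 intrinsics, pixels), "R" (3x3) and "t" (3): a world point X has camera coordinates R X + t. Camera axes: x right, y down, z forward; pixel columns grow to the right and rows downward; lengths in m; the calibration is good to about 2 mm. A picture is of the moment at which its call begins.
- finish_job(): hands the job in; it is judged then, once.
The state is a dict: "t": time; "joints": joint angles; "qvel": joint speeds; "tau": joint torques, N m; "position": TCP position; "ee_rot": TCP orientation; "force": force on the tool from outside, world axes, zero at the start; "moment": the same for the moment, N m; "finger_gap": opening from 0.0 (shut) to 1.0 (fully open); "grip_force": force on a finger pad.
Only numpy, scipy, OpenCV 4.12 (cv2) and the standard library are available. Lean on these libraries where they do the work, as an engineer would, in place of code of your own. Each camera call takes 0.05 s, during which the arm holds its last target. There are 200 camera calls.

## Working session

There is one attempt and no reset: what is moved stays moved. The work goes in short steps, Python scripts to look and compute and a tool call to move; the robot and the scene stay as the last step left them, time stands still between calls to the robot, and variables do not carry over. Pictures are saved under pics/ and viewed, at most 10 in all, crops included, and the job is handed in when it is done.

Besides the shell and the picture viewer there is one more tool, called as name(argument=value, ...) on one line, values as JSON. send_rows: Moves the arm, as the interface text tells. Shifts and turns lie within -1 to 1; 1 stands for 0.2 m of shift or pi/4 rad of turn. Its arguments: {"type":"object","properties":{"travel":{"type":"array","items":{"type":"array","items":{"type":"number","minimum":-1,"maximum":1}}},"delta_rot":{"type":"array","items":{"type":"array","items":{"type":"number","minimum":-1,"maximum":1}}},"fingers":{"type":"array","items":{"type":"number"}},"squeeze":{"type":"number"}},"required":["travel","delta_rot","fingers"]}

```bash
mkdir -p pics; python3 - <<'E'
from workcell import read_state, capture
import cv2,numpy as np
s=read_state();print(s)
for n in("top","side"):
    c=capture(n);cv2.imwrite(f"pics/{n}0.png",c["pixels"][:,:,::-1]);np.savez(f"{n}0.npz",**c);print(c["K"],c["R"],c["t"])
E
```

```text
{'t': 0.0, 'joints': array([-1.26521232,  0.5372281 , -0.00443229,  1.53879852,  0.00261714,
        1.06728039, -0.07120387]), 'qvel': array([ 1.30166559e-03,  1.34266448e-04, -4.64662405e-04, -6.12457186e-04,
        4.40447434e-05,  6.77103358e-04, -7.88128205e-04]), 'tau': array([-4.43615124e-05, -5.70986795e+01,  9.91250910e-01, -2.51594353e+01,
       -5.61939692e-02,  1.81484810e-02,  1.61031203e-04]), 'position': array([0.23595275, 0.60507957, 0.25982805]), 'ee_rot': array([ 1.84788413e-01,  9.82777957e-01, -8.49952424e-04, -8.68469506e-05]), 'force': array([ 0.90585669, -0.88481419,  0.14529917]), 'moment': array([0.05295073, 0.05525354, 0.00142953]), 'grip_force': 0.0, 'finger_gap': 1.0014345713368613}
[[378.45468602   0.         328.3982786 ]
 [  0.         378.45468602 197.92381093]
 [  0.           0.           1.        ]] [[-0.01438823 -0.99972844  0.01833113]
 [-0.99596934  0.01270607 -0.08878979]
 [ 0.08853276 -0.01953477 -0.99588169]] [0.02367316 0.55207228 1.00533012]
[[375.07075943   0.         323.66694852]
 [  0.         375.07075943 203.23100653]
 [  0.           0.           1.        ]] [[-0.95971235 -0.28032567  0.01922817]
 [-0.1960765   0.61912094 -0.76042308]
 [ 0.20126155 -0.73355762 -0.64914329]] [0.53945568 0.15994534 0.81867216]
```

View pics/top0.png

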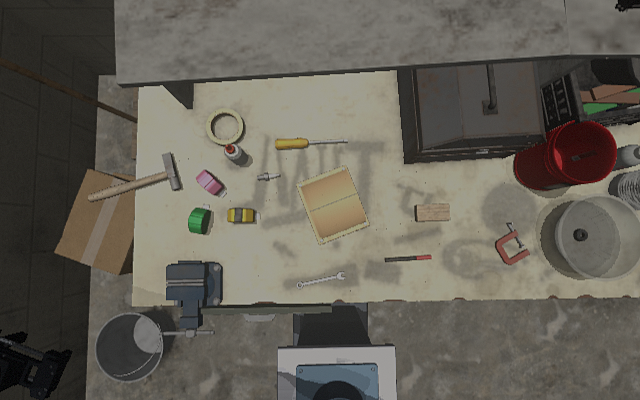

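View pics/side0.png

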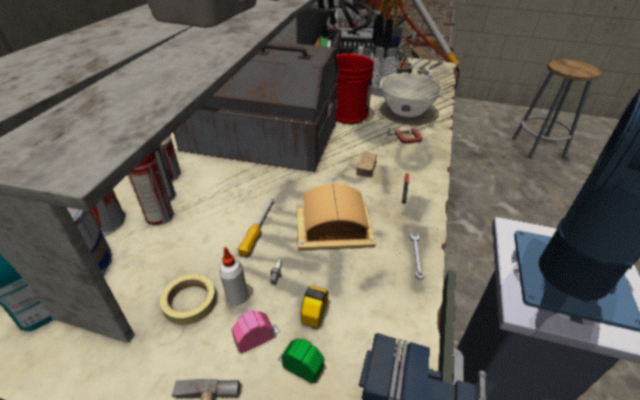

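The top view shows the mould at (333,205) with its crest line running roughly left to right, and the pine block at (432,212). Things that could be taken for the tape are yellow with black top (242,215), green (200,220) and pink (209,182). I choose the yellow one. The bystanders are the bottle (235,155), screwdriver (310,143), plug (268,177) and marker (408,258).

```bash
cat > h.py <<'E'
import numpy as np,cv2
def cloud(c):
    v,u=np.mgrid[0:400,0:640];d=c["depth"];K=c["K"]
    P=np.stack([(u-K[0,2])/K[0,0]*d,(v-K[1,2])/K[1,1]*d,d],-1)
    return (P-c["t"])@c["R"]
def proj(c,X):
    p=c["R"]@np.asarray(X)+c["t"];p=c["K"]@p;return p[:2]/p[2]
def ray(c,uv,z):
    d=c["R"].T@np.linalg.inv(c["K"])@np.array([uv[0],uv[1],1]);o=-c["R"].T@c["t"]
    return o+d*(z-o[2])/d[2]
def rect(c,mask,z):
    """min-area rectangle of the mask's pixels cast on plane z"""
    cn=max(cv2.findContours(mask.astype(np.uint8),cv2.RETR_EXTERNAL,cv2.CHAIN_APPROX_NONE)[0],key=cv2.contourArea)[:,0]
    w=np.array([ray(c,p,z)[:2] for p in cn])
    return cv2.minAreaRect((w*1000).astype(np.float32))
E
python3 - <<'E'
import numpy as np,cv2
from h import *
c=dict(np.load("top0.npz"));W=cloud(c)
def box(u0,u1,v0,v1):
    m=np.zeros((400,640),bool);m[v0:v1,u0:u1]=1;return m
Z=W[...,2]
for n,b,lo,hi,z in(("block",(405,460,195,230),.018,.04,.028),("tape",(222,265,200,232),.045,.08,.062),("tapeall",(222,265,200,232),.015,.08,.05),("mould",(290,380,160,250),.008,.025,.015)):
    m=box(*b)&(Z>lo)&(Z<hi);P=W[m];print(n,m.sum(),P.mean(0),rect(c,m,z),np.median(P[:,2]), P[:,2].max())
# skin
m=box(290,380,160,250)&(Z>.05);P=W[m];print("skin",P.mean(0),P[:,2].max(),rect(c,m,.06))
print("table z",np.median(Z[230:250,240:280]))
# crest line pixels: dark relative to local
g=cv2.cvtColor(c["pixels"],cv2.COLOR_RGB2GRAY).astype(int)
pts=[]
for u in range(306,368):
    col=g[190:220,u]; k=np.array(col)-cv2.blur(col.astype(np.float32)[:,None],(1,7))[:,0]
    v=k.argmin(); pts.append((u,190+v,k.min()))
pts=[p for p in pts if p[2]<-5];L=np.array([ray(c,p[:2],.085) for p in pts])
f=np.polyfit(L[:,1],L[:,0],1);r=L[:,0]-np.polyval(f,L[:,1]);k=abs(r)<.004;f=np.polyfit(L[k,1],L[k,0],1)
print("crest",len(pts),k.sum(),f,L[k,1].min(),L[k,1].max(),"yaw",-np.arctan(f[0]))
im=c["pixels"][:,:,::-1]
a=cv2.resize(im[195:240,180:280],None,fx=6,fy=6,interpolation=cv2.INTER_CUBIC)
d=cv2.resize(dict(np.load("side0.npz"))["pixels"][270:390,220:350,::-1],None,fx=4,fy=4)[:,:600]
o=np.zeros((270+320,600,3),np.uint8);o[:270]=a;o[270:,:d.shape[1]]=d[:320];cv2.imwrite("pics/crop1.png",o)
E
```

```text
block 553 [ 0.51107009 -0.26598575  0.02773769] ((511.02728271484375, -266.169921875), (44.762359619140625, 91.44075012207031), 1.4485149383544922) 0.02775281957679899 0.034240036420618285
tape 309 [0.50868841 0.25006074 0.05967248] ((508.70660400390625, 248.66403198242188), (60.101722717285156, 33.810359954833984), 89.240966796875) 0.0607942136464896 0.07056459890574207
tapeall 371 [0.50881587 0.24632593 0.05570225] ((509.2286071777344, 247.31431579589844), (68.69216918945312, 34.22770690917969), 89.24097442626953) 0.0592876048011777 0.07056459890574207
mould 795 [0.52366964 0.01394    0.01466264] ((537.246337890625, 5.546028137207031), (179.46725463867188, 149.34478759765625), 20.572309494018555) 0.01463252734333507 0.02143388658446155
skin [0.53515674 0.00535368 0.08374675] 1.0497742865222655 ((537.5169067382812, 4.016624450683594), (144.42169189453125, 132.9845428466797), 20.52811622619629)
table z 8.251374103570632e-05
crest 62 18 [-0.19934813  0.53282619] -0.06354246660435037 0.05451285982147709 yaw 0.196768685057007
```

View pics/crop1.png

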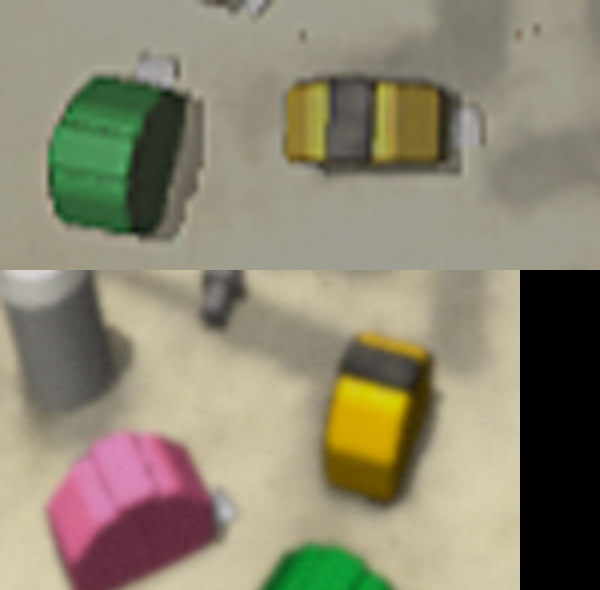

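The crop shows the yellow tape with its black top band, with its hook (white) at the -y end, clear of the green and pink look-alikes. It is the right one. Next I check the crest and tape from the height data and compute the moves.

```bash
cat >> h.py <<'E'
from scipy.spatial.transform import Rotation as Rn
def plan(s,xyz,yaw=None,n=5):
    """tool-frame equal steps to xyz with tool y at yaw (deg), row units"""
    q=Rn.from_quat(s["ee_rot"]);d=np.array(xyz)-s["position"]
    if yaw is None: rv=np.zeros(3);g=q
    else:
        a=np.radians(yaw);y=np.array([np.cos(a),np.sin(a),0]);z=np.array([0,0,-1.])
        g=Rn.from_matrix(np.stack([np.cross(y,z),y,z],1));rv=(q.inv()*g).as_rotvec()
    for i in range(n):
        qi=q*Rn.from_rotvec(rv*i/n)
        print(i,(qi.inv().apply(d/n)/.2).round(3).tolist(),(rv/n/(np.pi/4)).round(3).tolist())
def pose(s):
    y=Rn.from_quat(s["ee_rot"]).apply([0,1,0]);print("pos",s["position"].round(4),"yaw",np.degrees(np.arctan2(y[1],y[0])).round(2),"F",s["force"].round(1),"gap",round(s["finger_gap"],3),"grip",s["grip_force"],"t",s["t"])
E
python3 - <<'E'
import numpy as np
from h import *
from scipy.optimize import least_squares
from workcell import read_state
c=dict(np.load("top0.npz"));W=cloud(c)
P=W[165:250,295:375].reshape(-1,3);P=P[(P[:,2]>.06)&(P[:,2]<.1)]
f=lambda p:np.hypot((P[:,0]-p[0]-0)*np.cos(p[1])+(P[:,1]-.0055)*np.sin(p[1]),P[:,2]-p[2])-p[3]
r=least_squares(f,[.537,.36,-.015,.1],loss="soft_l1",f_scale=.002).x;print("cyl x,yaw,zc,R",r,np.degrees(r[1]))
T=W[200:232,222:262].reshape(-1,3)
for lo,hi in((.003,.015),(.02,.04),(.04,.055),(.055,.064),(.064,.08)):
    Q=T[(T[:,2]>lo)&(T[:,2]<hi)]
    if len(Q):print(lo,len(Q),Q.min(0).round(4),Q.max(0).round(4))
s=read_state();pose(s);
print(np.degrees(s["joints"]).round(0))
plan(s,(.5,.3,.26),1.5,10)
E
```

```text
cyl x,yaw,zc,R [ 0.53732876  0.35823177 -0.01531683  0.1003276 ] 20.525168608715763
0.003 67 [0.4659 0.2021 0.003 ] [0.5518 0.3093 0.0126]
0.02 28 [0.4921 0.218  0.0205] [0.5267 0.2232 0.0392]
0.04 102 [0.4918 0.2198 0.0403] [0.5272 0.2833 0.055 ]
0.055 141 [0.4917 0.2301 0.0552] [0.5263 0.2748 0.0638]
0.064 95 [0.4917 0.2387 0.0641] [0.5256 0.2675 0.0706]
pos [0.236  0.6051 0.26  ] yaw 68.71 F [-1.1  0.1 -0.1] gap 1.001 grip 0.0 t 0.1
[-72.  31.  -0.  88.   0.  61.  -4.]
0 [-0.178, -0.094, 0.0] [-0.0, 0.0, 0.149]
1 [-0.188, -0.073, 0.0] [-0.0, 0.0, 0.149]
2 [-0.195, -0.05, 0.0] [-0.0, 0.0, 0.149]
3 [-0.2, -0.027, 0.0] [-0.0, 0.0, 0.149]
4 [-0.202, -0.003, 0.0] [-0.0, 0.0, 0.149]
5 [-0.201, 0.02, 0.0] [-0.0, 0.0, 0.149]
6 [-0.197, 0.044, 0.0] [-0.0, 0.0, 0.149]
7 [-0.191, 0.066, -0.0] [-0.0, 0.0, 0.149]
8 [-0.181, 0.088, -0.0] [-0.0, 0.0, 0.149]
9 [-0.17, 0.109, -0.0] [-0.0, 0.0, 0.149]
```

send_rows(travel=[[-0.18,-0.09,0],[-0.19,-0.07,0],[-0.195,-0.05,0],[-0.2,-0.03,0],[-0.2,0,0]], delta_rot=[[0,0,0.15],[0,0,0.15],[0,0,0.15],[0,0,0.15],[0,0,0.15]], fingers=[1,1,1,1,1])

```text
t: 0.6
position: [0.3696, 0.4525, 0.2605]
ee_rot: [0.464, 0.886, -0.0, -0.0]
force: [1.2, 0.5, 0.4]
finger_gap: 1.0
grip_force: 0.0
```

send_rows(travel=[[-0.2,0.02,0],[-0.2,0.04,0],[-0.19,0.07,0],[-0.18,0.09,0],[-0.17,0.11,0]], delta_rot=[[0,0,0.15],[0,0,0.15],[0,0,0.15],[0,0,0.15],[0,0,0.15]], fingers=[1,1,1,1,1])

```text
t: 1.1
position: [0.5017, 0.2997, 0.2605]
ee_rot: [0.701, 0.713, -0.0, -0.0]
force: [0.5, 1.0, -0.8]
finger_gap: 1.001
grip_force: 0.0
```

```bash
python3 -c "
from h import *
from workcell import read_state
s=read_state();pose(s);print(np.degrees(s['joints']).round(0));plan(s,(.511,-.266,.2),1.5,15)"
```

```text
pos [0.5017 0.2997 0.2605] yaw 0.93 F [ 0.5  1.  -0.8] gap 1.001 grip 0.0 t 1.1
[-50.  25.  20.  99. -10.  57. -26.]
0 [-0.189, 0.0, 0.02] [-0.0, 0.0, -0.001]
1 [-0.189, -0.0, 0.02] [-0.0, 0.0, -0.001]
2 [-0.189, -0.0, 0.02] [-0.0, 0.0, -0.001]
3 [-0.189, -0.0, 0.02] [-0.0, 0.0, -0.001]
4 [-0.189, -0.0, 0.02] [-0.0, 0.0, -0.001]
5 [-0.189, -0.001, 0.02] [-0.0, 0.0, -0.001]
6 [-0.189, -0.001, 0.02] [-0.0, 0.0, -0.001]
7 [-0.189, -0.001, 0.02] [-0.0, 0.0, -0.001]
8 [-0.189, -0.001, 0.02] [-0.0, 0.0, -0.001]
9 [-0.189, -0.001, 0.02] [-0.0, 0.0, -0.001]
10 [-0.189, -0.001, 0.02] [-0.0, 0.0, -0.001]
11 [-0.189, -0.001, 0.02] [-0.0, 0.0, -0.001]
12 [-0.189, -0.001, 0.02] [-0.0, 0.0, -0.001]
13 [-0.189, -0.002, 0.02] [-0.0, 0.0, -0.001]
14 [-0.189, -0.002, 0.02] [-0.0, 0.0, -0.001]
```

send_rows(travel=[[-0.19,0,0.02],[-0.19,0,0.02],[-0.19,0,0.02],[-0.19,0,0.02],[-0.19,0,0.02]], delta_rot=[[0,0,0],[0,0,0],[0,0,0],[0,0,0],[0,0,0]], fingers=[1,1,1,1,1])

```text
t: 1.6
position: [0.5046, 0.1096, 0.2404]
ee_rot: [0.7, 0.715, -0.0, -0.0]
force: [0.6, 0.5, 0.4]
finger_gap: 1.002
grip_force: 0.0
```

send_rows(travel=[[-0.19,0,0.02],[-0.19,0,0.02],[-0.19,0,0.02],[-0.19,0,0.02],[-0.19,0,0.02]], delta_rot=[[0,0,0],[0,0,0],[0,0,0],[0,0,0],[0,0,0]], fingers=[1,1,1,1,1])

```text
t: 2.1
position: [0.5087, -0.0802, 0.2204]
ee_rot: [0.7, 0.715, -0.0, -0.0]
force: [0.4, 0.1, 0.4]
finger_gap: 1.0
grip_force: 0.0
```

send_rows(travel=[[-0.19,0,0.02],[-0.19,0,0.02],[-0.19,0,0.02],[-0.19,0,0.02],[-0.18,0,0.02]], delta_rot=[[0,0,0],[0,0,0],[0,0,0],[0,0,0],[0,0,0]], fingers=[1,1,1,1,1])

```text
t: 2.6
position: [0.5126, -0.2684, 0.2003]
ee_rot: [0.7, 0.714, -0.0, -0.0]
force: [0.8, 0.5, 0.3]
finger_gap: 1.002
grip_force: 0.0
```

```bash
python3 -c "
from h import *
from workcell import read_state
s=read_state();pose(s);print(np.degrees(s['joints']).round(0));plan(s,(.511,-.266,.1),1.5,5)"
```

```text
pos [ 0.5126 -0.2684  0.2003] yaw 1.19 F [0.8 0.5 0.3] gap 1.002 grip 0.0 t 2.6
[  4.  30.  26. 103. -16.  50.  39.]
0 [0.002, -0.001, 0.1] [-0.0, -0.0, -0.001]
1 [0.002, -0.001, 0.1] [-0.0, -0.0, -0.001]
2 [0.002, -0.001, 0.1] [-0.0, -0.0, -0.001]
3 [0.002, -0.002, 0.1] [-0.0, -0.0, -0.001]
4 [0.002, -0.002, 0.1] [-0.0, -0.0, -0.001]
```

send_rows(travel=[[0.002,-0.002,0.12],[0.002,-0.002,0.12],[0.002,-0.002,0.12],[0.002,-0.002,0.12],[0.002,-0.001,0.12]], delta_rot=[[0,0,0],[0,0,0],[0,0,0],[0,0,0],[0,0,0]], fingers=[1,1,1,1,1])

```text
t: 3.1
position: [0.5109, -0.2646, 0.0795]
ee_rot: [0.7, 0.714, -0.0, -0.0]
force: [0.4, 0.7, 0.0]
finger_gap: 0.999
grip_force: 0.0
```

send_rows(travel=[[0,0,0.08],[0,0,0.08],[0,0,0.06],[0,0,0.04],[0,0,0]], delta_rot=[[0,0,0],[0,0,0],[0,0,0],[0,0,0],[0,0,0]], fingers=[1,1,1,1,1])

```text
t: 3.6
position: [0.5108, -0.2647, 0.028]
ee_rot: [0.7, 0.715, -0.0, -0.001]
force: [0.7, -0.8, -1.5]
finger_gap: 1.0
grip_force: 0.0
```

send_rows(travel=[[0,0,0],[0,0,0],[0,0,0],[0,0,0],[0,0,0]], delta_rot=[[0,0,0],[0,0,0],[0,0,0],[0,0,0],[0,0,0]], fingers=[0,-0.1,-0.3,-0.5,-0.5], squeeze=15)

```text
t: 4.1
position: [0.5113, -0.2649, 0.029]
ee_rot: [0.7, 0.714, 0.0, 0.0]
force: [-0.2, -0.3, -0.1]
finger_gap: 0.57
grip_force: 0.0
```

send_rows(travel=[[0,0,0.005],[0,0,0],[0,0,0],[0,0,0],[0,0,0]], delta_rot=[[0,0,0],[0,0,0],[0,0,0],[0,0,0],[0,0,0]], fingers=[-0.5,-0.5,-0.5,-0.5,-0.5], squeeze=15)

```text
t: 4.6
position: [0.5111, -0.2649, 0.0283]
ee_rot: [0.7, 0.714, 0.0, -0.0]
force: [-1.4, 0.7, 6.2]
finger_gap: 0.51
grip_force: 15.0
```

send_rows(travel=[[0,0,-0.05],[0,0,-0.1],[0,0,-0.2],[0,0,-0.2],[0,0,-0.2]], delta_rot=[[0,0,0],[0,0,0],[0,0,0],[0,0,0],[0,0,0]], fingers=[-0.5,-0.5,-0.5,-0.5,-0.5])

```text
t: 5.1
position: [0.5107, -0.2647, 0.1795]
ee_rot: [0.7, 0.714, -0.0, -0.0]
force: [1.2, 0.2, -1.0]
finger_gap: 0.509
grip_force: 15.0
```

```bash
python3 -c "
from h import *
from workcell import read_state,capture
s=read_state();pose(s);print(np.degrees(s['joints']).round(0));plan(s,(.538,.0045,.18),20.5,10)
c=capture('side');cv2.imwrite('pics/side1.png',c['pixels'][60:280,220:520,::-1].repeat(2,0).repeat(2,1))"
```

```text
pos [ 0.5107 -0.2647  0.1795] yaw 1.19 F [ 1.2  0.2 -1. ] gap 0.509 grip 14.999609001679346 t 5.1
[  4.  31.  26. 105. -18.  48.  39.]
0 [0.134, 0.016, -0.0] [-0.0, -0.0, -0.043]
1 [0.134, 0.021, -0.0] [-0.0, -0.0, -0.043]
2 [0.133, 0.025, -0.0] [-0.0, -0.0, -0.043]
3 [0.132, 0.03, -0.0] [-0.0, -0.0, -0.043]
4 [0.131, 0.034, -0.0] [-0.0, -0.0, -0.043]
5 [0.13, 0.039, -0.0] [-0.0, -0.0, -0.043]
6 [0.128, 0.043, -0.0] [-0.0, -0.0, -0.043]
7 [0.127, 0.047, -0.0] [-0.0, -0.0, -0.043]
8 [0.125, 0.052, -0.0] [-0.0, -0.0, -0.043]
9 [0.123, 0.056, -0.0] [-0.0, -0.0, -0.043]
```

View pics/side1.png

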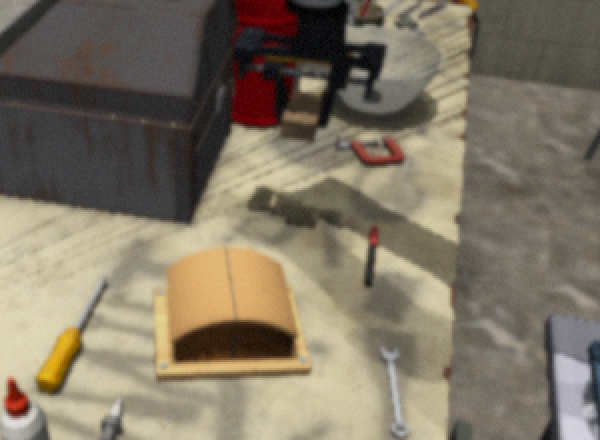

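The side view shows the block held level in the fingers at crop (300,115), and the crest line at (230,280) is clear. Now I carry it to the mould.

send_rows(travel=[[0.134,0.016,0],[0.134,0.021,0],[0.133,0.025,0],[0.132,0.03,0],[0.131,0.034,0]], delta_rot=[[0,0,-0.043],[0,0,-0.043],[0,0,-0.043],[0,0,-0.043],[0,0,-0.043]], fingers=[-0.5,-0.5,-0.5,-0.5,-0.5])

```text
t: 5.65
position: [0.5244, -0.1291, 0.1779]
ee_rot: [0.636, 0.771, 0.0, 0.0]
force: [0.4, 0.3, -0.5]
finger_gap: 0.507
grip_force: 15.0
```

send_rows(travel=[[0.13,0.039,0],[0.128,0.043,0],[0.127,0.047,0],[0.125,0.052,0],[0.123,0.056,0]], delta_rot=[[0,0,-0.043],[0,0,-0.043],[0,0,-0.043],[0,0,-0.043],[0,0,-0.043]], fingers=[-0.5,-0.5,-0.5,-0.5,-0.5])

```text
t: 6.15
position: [0.538, 0.0055, 0.1779]
ee_rot: [0.569, 0.822, 0.0, 0.0]
force: [-0.3, 0.0, -1.3]
finger_gap: 0.505
grip_force: 15.0
```

```bash
python3 -c "
from h import *
from workcell import read_state,capture
s=read_state();pose(s);plan(s,(.5373,.0045,.120),20.5,5)
c=capture('top')
W=cloud(c);Z=W[...,2]
"
```

```text
pos [0.538  0.0055 0.1779] yaw 20.62 F [-0.3  0.  -1.3] gap 0.505 grip 14.999178646830842 t 6.15
0 [-0.001, -0.001, 0.058] [0.0, 0.0, 0.001]
1 [-0.001, -0.001, 0.058] [0.0, 0.0, 0.001]
2 [-0.001, -0.001, 0.058] [0.0, 0.0, 0.001]
3 [-0.001, -0.001, 0.058] [0.0, 0.0, 0.001]
4 [-0.001, -0.001, 0.058] [0.0, 0.0, 0.001]
```

send_rows(travel=[[0,-0.001,0.08],[0,-0.001,0.08],[0,0,0.07],[0,0,0.04],[0,0,0.02]], delta_rot=[[0,0,0],[0,0,0],[0,0,0],[0,0,0],[0,0,0]], fingers=[-0.5,-0.5,-0.5,-0.5,-0.5])

```text
t: 6.7
position: [0.5374, 0.0041, 0.119]
ee_rot: [0.57, 0.822, -0.0, -0.0]
force: [0.1, 0.5, -0.2]
finger_gap: 0.509
grip_force: 15.0
```

send_rows(travel=[[0,0,0.005],[0,0,0.005],[0,0,0.005],[0,0,0],[0,0,0]], delta_rot=[[0,0,0],[0,0,0],[0,0,0],[0,0,0],[0,0,0]], fingers=[-0.5,-0.5,-0.5,-0.5,-0.5])

```text
t: 7.2
position: [0.538, 0.0043, 0.117]
ee_rot: [0.57, 0.822, 0.0, 0.0]
force: [-0.9, -0.3, -1.1]
finger_gap: 0.513
grip_force: 15.0
```

send_rows(travel=[[0,0,0.005],[0,0,0.005],[0,0,0],[0,0,0],[0,0,0]], delta_rot=[[0,0,0],[0,0,0],[0,0,0],[0,0,0],[0,0,0]], fingers=[-0.5,-0.5,-0.5,-0.5,-0.5])

```text
t: 7.7
position: [0.5378, 0.0043, 0.1148]
ee_rot: [0.57, 0.822, 0.0, 0.0]
force: [-0.9, 0.8, -0.7]
finger_gap: 0.51
grip_force: 15.0
```

send_rows(travel=[[0,0,0.005],[0,0,0],[0,0,0],[0,0,0],[0,0,0]], delta_rot=[[0,0,0],[0,0,0],[0,0,0],[0,0,0],[0,0,0]], fingers=[-0.5,-0.5,-0.5,-0.5,-0.5])

```text
t: 8.2
position: [0.5378, 0.0043, 0.1138]
ee_rot: [0.57, 0.822, 0.0, 0.0]
force: [-0.2, -0.6, -2.1]
finger_gap: 0.509
grip_force: 15.0
```

send_rows(travel=[[0,0,0.005],[0,0,0],[0,0,0],[0,0,0],[0,0,0]], delta_rot=[[0,0,0],[0,0,0],[0,0,0],[0,0,0],[0,0,0]], fingers=[-0.5,-0.5,-0.5,-0.5,-0.5])

```text
t: 8.7
position: [0.5379, 0.0043, 0.1133]
ee_rot: [0.57, 0.822, 0.0, 0.0]
force: [-1.6, -0.1, 5.6]
finger_gap: 0.512
grip_force: 15.0
```

send_rows(travel=[[0,0,0],[0,0,0],[0,0,0],[0,0,0],[0,0,0]], delta_rot=[[0,0,0],[0,0,0],[0,0,0],[0,0,0],[0,0,0]], fingers=[0.05,0.1,0.2,0.4,0.5])

```text
t: 9.2
position: [0.5377, 0.0043, 0.1127]
ee_rot: [0.57, 0.822, -0.0, -0.0]
force: [-0.1, 0.2, -0.6]
finger_gap: 0.746
grip_force: 0.0
```

send_rows(travel=[[0,0,0],[0,0,-0.03],[0,0,-0.06],[0,0,-0.2],[0,0,-0.25]], delta_rot=[[0,0,0],[0,0,0],[0,0,0],[0,0,0],[0,0,0]], fingers=[0.6,0.6,0.6,0.6,0.6])

```text
t: 9.7
position: [0.5365, 0.0042, 0.2215]
ee_rot: [0.57, 0.822, -0.001, -0.001]
force: [0.7, 0.5, 0.5]
finger_gap: 0.799
grip_force: 0.0
```

```bash
python3 -c "
from h import *
from workcell import read_state,capture
s=read_state();pose(s);plan(s,(.509,.251,.20),-.8,8)
c=capture('side');cv2.imwrite('pics/side2.png',c['pixels'][140:300,240:440,::-1].repeat(3,0).repeat(3,1))"
```

```text
pos [0.5365 0.0042 0.2215] yaw 20.54 F [0.7 0.5 0.5] gap 0.799 grip 0.0 t 9.7
0 [0.15, 0.038, 0.013] [-0.001, 0.0, 0.059]
1 [0.152, 0.031, 0.013] [-0.001, 0.0, 0.059]
2 [0.153, 0.024, 0.013] [-0.001, 0.0, 0.059]
3 [0.154, 0.017, 0.013] [-0.001, 0.0, 0.059]
4 [0.155, 0.01, 0.013] [-0.001, 0.0, 0.059]
5 [0.155, 0.002, 0.013] [-0.001, 0.0, 0.059]
6 [0.155, -0.005, 0.013] [-0.001, 0.0, 0.059]
7 [0.155, -0.012, 0.013] [-0.001, 0.0, 0.059]
```

View pics/side2.png

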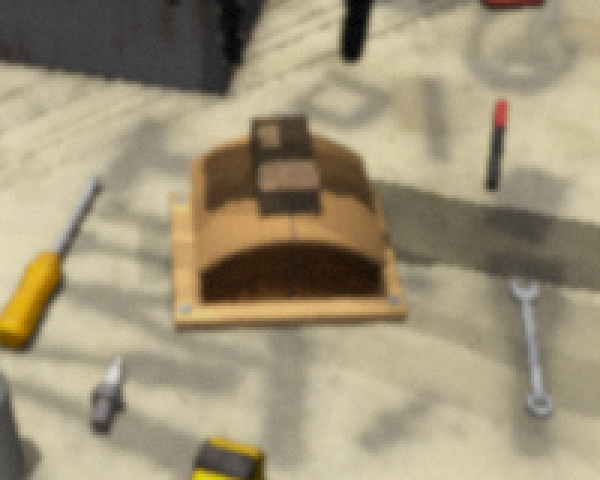

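The block rests level on the crown, crossing the crest line, at crop (285,165). Next is the tape. Before descending I check how far the bottle and vise are from the gripper body.

send_rows(travel=[[0.15,0.038,0],[0.152,0.031,0],[0.153,0.024,0],[0.154,0.017,0],[0.155,0.01,0]], delta_rot=[[0,0,0.059],[0,0,0.059],[0,0,0.059],[0,0,0.059],[0,0,0.059]], fingers=[0.6,0.6,0.6,0.6,0.6])

```text
t: 10.25
position: [0.5207, 0.1596, 0.2217]
ee_rot: [0.662, 0.75, 0.001, 0.0]
force: [-0.4, 0.6, 0.1]
finger_gap: 0.796
grip_force: 0.0
```

```bash
python3 -c "
from h import *
from workcell import read_state,capture
s=read_state();pose(s);plan(s,(.509,.251,.20),-.8,4)
c=dict(np.load('top0.npz'));W=cloud(c);Q=W[140:170,220:250].reshape(-1,3)
for lo in(.03,.06,.09,.12):
  B=Q[(Q[:,2]>lo)&(Q[:,2]<lo+.03)];print(lo,len(B),B.min(0),B.max(0)) if len(B) else 0
Q=W.reshape(-1,3);Q=Q[(Q[:,2]>.04)&(Q[:,2]<.4)&(abs(Q[:,1]-.25)<.11)&(abs(Q[:,0]-.51)<.12)&~((abs(Q[:,1]-.251)<.045)&(abs(Q[:,0]-.51)<.03))];print('near',len(Q),Q[::max(1,len(Q)//15)].round(3))
c=capture('top');W=cloud(c);m=np.zeros((400,640),bool);m[160:250,295:375]=1;m&=(W[...,2]>.104)&(W[...,2]<.122);P=W[m]
print(m.sum(),rect(c,m,.113)); A=np.c_[P[:,:2]-P[:,:2].mean(0),np.ones(len(P))];print('plane',np.linalg.lstsq(A,P[:,2],rcond=None)[0])
"
```

```text
pos [0.5207 0.1596 0.2217] yaw 7.16 F [-0.4  0.6  0.1] gap 0.796 grip 0.0 t 10.25
0 [0.115, -0.0, 0.027] [0.0, -0.0, 0.044]
1 [0.115, -0.004, 0.027] [0.0, -0.0, 0.044]
2 [0.115, -0.008, 0.027] [0.0, -0.0, 0.044]
3 [0.114, -0.012, 0.027] [0.0, -0.0, 0.044]
0.03 52 [0.65114705 0.23985491 0.03052817] [0.67988615 0.27661345 0.05993068]
0.06 84 [0.65153976 0.23926322 0.06068293] [0.69244034 0.2845411  0.08997232]
0.09 145 [0.65379975 0.24215496 0.09001335] [0.68736516 0.28274523 0.11939663]
0.12 43 [0.66379188 0.25539702 0.12001233] [0.6815883  0.27043883 0.14667761]
near 531 [[0.629 0.349 0.047]
 [0.616 0.345 0.06 ]
 [0.609 0.36  0.055]
 [0.603 0.352 0.061]
 [0.598 0.354 0.063]
 [0.595 0.316 0.061]
 [0.589 0.328 0.065]
 [0.584 0.338 0.065]
 [0.58  0.327 0.056]
 [0.573 0.321 0.041]
 [0.517 0.356 0.062]
 [0.509 0.342 0.049]
 [0.498 0.346 0.068]
 [0.488 0.347 0.065]
 [0.475 0.351 0.06 ]
 [0.392 0.349 0.085]]
652 ((540.354736328125, 1.9547920227050781), (45.135719299316406, 89.71940612792969), 20.6201114654541)
plane [ 0.00493277 -0.00187341  0.11289851]
```

send_rows(travel=[[0.115,0,0.03],[0.115,-0.004,0.03],[0.115,-0.008,0.03],[0.114,-0.012,0.03],[0,0,0.1]], delta_rot=[[0,0,0.044],[0,0,0.044],[0,0,0.044],[0,0,0.044],[0,0,0]], fingers=[0.6,0.6,0.6,0.6,0.6])

```text
t: 10.8
position: [0.5096, 0.2543, 0.1785]
ee_rot: [0.71, 0.705, 0.003, -0.0]
force: [0.6, -0.3, -0.7]
finger_gap: 0.801
grip_force: 0.0
```

```bash
python3 -c "
from h import *
from workcell import read_state,capture
s=read_state();pose(s);plan(s,(.509,.251,.045),-.8,5)
"
```

```text
pos [0.5096 0.2543 0.1785] yaw -0.41 F [ 0.6 -0.3 -0.7] gap 0.801 grip 0.0 t 10.8
0 [-0.004, -0.001, 0.133] [0.001, -0.001, 0.002]
1 [-0.004, -0.001, 0.133] [0.001, -0.001, 0.002]
2 [-0.004, -0.001, 0.133] [0.001, -0.001, 0.002]
3 [-0.004, -0.001, 0.133] [0.001, -0.001, 0.002]
4 [-0.003, -0.001, 0.133] [0.001, -0.001, 0.002]
```

send_rows(travel=[[-0.004,-0.001,0.13],[-0.004,-0.001,0.13],[-0.004,0,0.13],[-0.004,0,0.12],[0,0,0.07]], delta_rot=[[0,0,0],[0,0,0],[0,0,0],[0,0,0],[0,0,0]], fingers=[0.6,0.6,0.6,0.6,0.6])

```text
t: 11.3
position: [0.5082, 0.246, 0.0597]
ee_rot: [0.711, 0.703, -0.001, -0.0]
force: [0.5, 0.3, -0.9]
finger_gap: 0.801
grip_force: 0.0
```

send_rows(travel=[[0,0,0.04],[0,0,0.02],[0,0,0],[0,0,0],[0,0,0]], delta_rot=[[0,0,0],[0,0,0],[0,0,0],[0,0,0],[0,0,0]], fingers=[0.6,0.6,0.6,0.6,0.6])

```text
t: 11.8
position: [0.5091, 0.2468, 0.0495]
ee_rot: [0.711, 0.703, 0.001, 0.0]
force: [-0.3, -0.8, -0.0]
finger_gap: 0.8
grip_force: 0.0
```

```bash
python3 -c "
from h import *
from workcell import read_state,capture
s=read_state();pose(s);plan(s,(.509,.251,.045),-.8,1);print(Rn.from_quat(s['ee_rot']).apply([0,0,1]))
"
```

```text
pos [0.5091 0.2468 0.0495] yaw -0.64 F [-0.3 -0.8 -0. ] gap 0.8 grip 0.0 t 11.8
0 [0.021, -0.001, 0.023] [0.002, -0.001, 0.004]
[ 1.23390554e-03  7.52396633e-04 -9.99998956e-01]
```

send_rows(travel=[[0.02,0,0.015],[0,0,0],[0,0,0],[0,0,0],[0,0,0]], delta_rot=[[0,0,0.004],[0,0,0],[0,0,0],[0,0,0],[0,0,0]], fingers=[0.4,0.2,0,-0.2,-0.2], squeeze=20)

```text
t: 12.3
position: [0.5085, 0.2503, 0.0457]
ee_rot: [0.712, 0.702, -0.0, -0.0]
force: [0.4, 0.2, -0.9]
finger_gap: 0.404
grip_force: 20.0
```

send_rows(travel=[[0,0,0],[0,0,0],[0,0,0],[0,0,0],[0,0,0]], delta_rot=[[0,0,0],[0,0,0],[0,0,0],[0,0,0],[0,0,0]], fingers=[-0.5,-0.5,-0.5,-0.5,-0.5])

```text
t: 12.8
position: [0.5085, 0.2503, 0.0457]
ee_rot: [0.712, 0.702, -0.0, -0.0]
force: [-2.2, -0.1, 1.0]
finger_gap: 0.407
grip_force: 20.0
```

send_rows(travel=[[0,0,-0.05],[0,0,-0.15],[0,0,-0.2],[0,0,-0.2],[0,0,-0.2]], delta_rot=[[0,0,0],[0,0,0],[0,0,0],[0,0,0],[0,0,0]], fingers=[-0.5,-0.5,-0.5,-0.5,-0.5])

```text
t: 13.3
position: [0.5086, 0.2502, 0.2077]
ee_rot: [0.712, 0.702, 0.0, 0.0]
force: [0.2, 0.7, -3.1]
finger_gap: 0.408
grip_force: 20.0
```

```bash
python3 -c "
from h import *
from workcell import read_state,capture
s=read_state();pose(s);plan(s,(.5385,.003,.2065),20.5,10);print(Rn.from_quat(s['ee_rot']).apply([0,0,1]))
c=capture('side');cv2.imwrite('pics/side3.png',c['pixels'][140:340,220:440,::-1].repeat(3,0).repeat(3,1))"
```

```text
pos [0.5086 0.2502 0.2077] yaw -0.84 F [ 0.2  0.7 -3.1] gap 0.408 grip 19.99356934793937 t 13.3
0 [-0.123, 0.017, 0.001] [0.0, 0.0, -0.047]
1 [-0.124, 0.012, 0.001] [0.0, 0.0, -0.047]
2 [-0.124, 0.008, 0.001] [0.0, 0.0, -0.047]
3 [-0.124, 0.003, 0.001] [0.0, 0.0, -0.047]
4 [-0.124, -0.002, 0.001] [0.0, 0.0, -0.047]
5 [-0.124, -0.006, 0.001] [0.0, 0.0, -0.047]
6 [-0.124, -0.011, 0.001] [0.0, 0.0, -0.047]
7 [-0.124, -0.016, 0.001] [0.0, 0.0, -0.047]
8 [-0.123, -0.02, 0.001] [0.0, 0.0, -0.047]
9 [-0.122, -0.025, 0.001] [0.0, 0.0, -0.047]
[ 4.22527586e-04  8.81155108e-06 -9.99999911e-01]
```

View pics/side3.png

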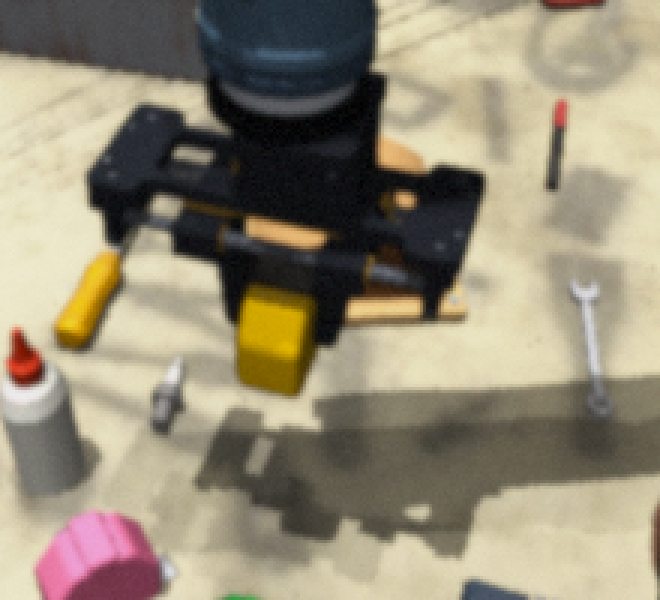

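The tape is held upright in the fingers at (275,340). Now I carry it over the block.

send_rows(travel=[[-0.123,0.017,0],[-0.124,0.012,0],[-0.124,0.008,0],[-0.124,0.003,0],[-0.124,-0.002,0]], delta_rot=[[0,0,-0.047],[0,0,-0.047],[0,0,-0.047],[0,0,-0.047],[0,0,-0.047]], fingers=[-0.5,-0.5,-0.5,-0.5,-0.5])

```text
t: 13.85
position: [0.5237, 0.126, 0.206]
ee_rot: [0.644, 0.765, 0.0, 0.0]
force: [1.4, 0.1, -2.9]
finger_gap: 0.404
grip_force: 20.0
```

send_rows(travel=[[-0.124,-0.006,0],[-0.124,-0.011,0],[-0.124,-0.016,0],[-0.123,-0.02,0],[-0.122,-0.025,0]], delta_rot=[[0,0,-0.047],[0,0,-0.047],[0,0,-0.047],[0,0,-0.047],[0,0,-0.047]], fingers=[-0.5,-0.5,-0.5,-0.5,-0.5])

```text
t: 14.35
position: [0.5384, 0.0023, 0.206]
ee_rot: [0.571, 0.821, 0.0, 0.0]
force: [-0.1, 0.9, -1.6]
finger_gap: 0.402
grip_force: 20.0
```

send_rows(travel=[[0,0,0.05],[0,0,0.05],[0,0,0.04],[0,0,0.02],[0,0,0]], delta_rot=[[0,0,0],[0,0,0],[0,0,0],[0,0,0],[0,0,0]], fingers=[-0.5,-0.5,-0.5,-0.5,-0.5])

```text
t: 14.85
position: [0.5378, 0.0043, 0.1729]
ee_rot: [0.571, 0.821, -0.0, -0.001]
force: [-0.3, 0.1, -2.4]
finger_gap: 0.409
grip_force: 20.0
```

```bash
python3 -c "
from h import *
from workcell import read_state,capture
s=read_state();pose(s);plan(s,(.5385,.003,.1585),20.5,5);print(Rn.from_quat(s['ee_rot']).apply([0,0,1]))
c=capture('side');cv2.imwrite('pics/side4.png',c['pixels'][140:280,260:440,::-1].repeat(4,0).repeat(4,1))"
```

```text
pos [0.5378 0.0043 0.1729] yaw 20.4 F [-0.3  0.1 -2.4] gap 0.409 grip 19.99361286510524 t 14.85
0 [-0.001, 0.0, 0.014] [-0.0, -0.0, -0.0]
1 [-0.001, 0.0, 0.014] [-0.0, -0.0, -0.0]
2 [-0.001, 0.0, 0.014] [-0.0, -0.0, -0.0]
3 [-0.001, 0.0, 0.014] [-0.0, -0.0, -0.0]
4 [-0.001, 0.0, 0.014] [-0.0, -0.0, -0.0]
[-1.57262043e-03 -1.86591230e-05 -9.99998763e-01]
```

View pics/side4.png

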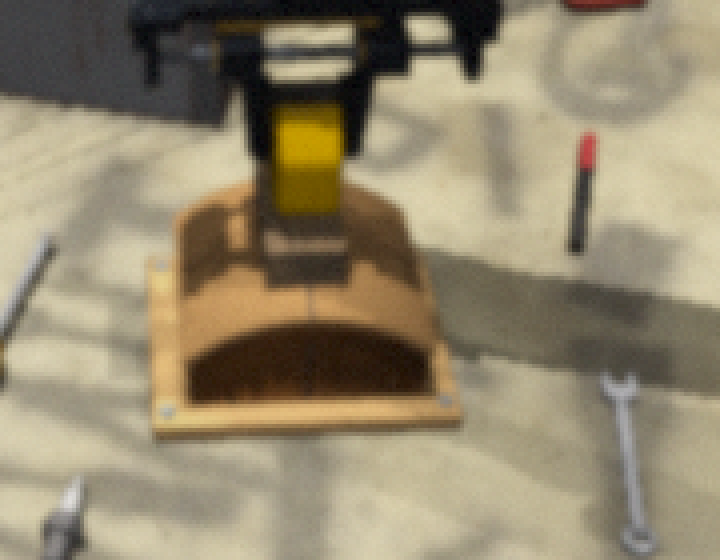

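The tape hangs centred over the block: tape at column 310, block and crest line at column 308. I lower it in small steps and watch the force.

send_rows(travel=[[0,0,0.02],[0,0,0.02],[0,0,0.015],[0,0,0],[0,0,0]], delta_rot=[[0,0,0],[0,0,0],[0,0,0],[0,0,0],[0,0,0]], fingers=[-0.5,-0.5,-0.5,-0.5,-0.5])

```text
t: 15.4
position: [0.5383, 0.0034, 0.1627]
ee_rot: [0.571, 0.821, -0.0, -0.0]
force: [-0.0, -0.1, -2.4]
finger_gap: 0.404
grip_force: 20.0
```

send_rows(travel=[[0,0,0.005],[0,0,0.005],[0,0,0],[0,0,0],[0,0,0]], delta_rot=[[0,0,0],[0,0,0],[0,0,0],[0,0,0],[0,0,0]], fingers=[-0.5,-0.5,-0.5,-0.5,-0.5])

```text
t: 15.9
position: [0.5383, 0.0034, 0.1608]
ee_rot: [0.571, 0.821, 0.0, 0.0]
force: [-0.6, -0.6, -2.1]
finger_gap: 0.409
grip_force: 20.0
```

send_rows(travel=[[0,0,0.006],[0,0,0],[0,0,0],[0,0,0],[0,0,0]], delta_rot=[[0,0,0],[0,0,0],[0,0,0],[0,0,0],[0,0,0]], fingers=[-0.5,-0.5,-0.5,-0.5,-0.5])

```text
t: 16.4
position: [0.5383, 0.0035, 0.1595]
ee_rot: [0.571, 0.821, 0.0, 0.0]
force: [-0.3, -0.1, -2.3]
finger_gap: 0.406
grip_force: 20.0
```

send_rows(travel=[[0,0,0.004],[0,0,0],[0,0,0],[0,0,0],[0,0,0]], delta_rot=[[0,0,0],[0,0,0],[0,0,0],[0,0,0],[0,0,0]], fingers=[-0.5,-0.5,-0.5,-0.5,-0.5])

```text
t: 16.9
position: [0.5383, 0.0034, 0.1587]
ee_rot: [0.571, 0.821, -0.0, -0.0]
force: [-0.1, 0.1, -2.3]
finger_gap: 0.406
grip_force: 20.0
```

send_rows(travel=[[0,0,0.003],[0,0,0],[0,0,0],[0,0,0],[0,0,0]], delta_rot=[[0,0,0],[0,0,0],[0,0,0],[0,0,0],[0,0,0]], fingers=[-0.5,-0.5,-0.5,-0.5,-0.5])

```text
t: 17.4
position: [0.5384, 0.0034, 0.1587]
ee_rot: [0.571, 0.821, 0.0, -0.0]
force: [-2.9, 1.0, 5.4]
finger_gap: 0.408
grip_force: 20.0
```

send_rows(travel=[[0,0,0.002],[0,0,0],[0,0,0],[0,0,0],[0,0,0]], delta_rot=[[0,0,0],[0,0,0],[0,0,0],[0,0,0],[0,0,0]], fingers=[-0.5,-0.5,-0.5,-0.5,-0.5])

```text
t: 17.9
position: [0.5384, 0.0034, 0.1586]
ee_rot: [0.571, 0.821, 0.0, -0.0]
force: [-3.3, 0.5, 9.9]
finger_gap: 0.408
grip_force: 20.0
```

send_rows(travel=[[0,0,-0.002],[0,0,0],[0,0,0],[0,0,0],[0,0,0]], delta_rot=[[0,0,0],[0,0,0],[0,0,0],[0,0,0],[0,0,0]], fingers=[-0.5,-0.5,-0.5,-0.5,-0.5], squeeze=5)

```text
t: 18.4
position: [0.5386, 0.0035, 0.1586]
ee_rot: [0.571, 0.821, 0.0, 0.0]
force: [-2.8, 0.5, 6.0]
finger_gap: 0.41
grip_force: 5.0
```

send_rows(travel=[[0,0,0],[0,0,0],[0,0,0],[0,0,0],[0,0,0]], delta_rot=[[0,0,0],[0,0,0],[0,0,0],[0,0,0],[0,0,0]], fingers=[-0.17,-0.1,0,0.2,0.4])

```text
t: 18.9
position: [0.5383, 0.0034, 0.158]
ee_rot: [0.571, 0.821, -0.0, 0.0]
force: [0.0, -0.3, -0.7]
finger_gap: 0.66
grip_force: 0.0
```

```bash
python3 -c "
from h import *
from workcell import read_state,capture
s=read_state();pose(s)
c=capture('side');cv2.imwrite('pics/side5.png',c['pixels'][140:280,260:440,::-1].repeat(4,0).repeat(4,1))"
```

```text
pos [0.5383 0.0034 0.158 ] yaw 20.33 F [ 0.  -0.3 -0.7] gap 0.66 grip 0.0 t 18.9
```

View pics/side5.png

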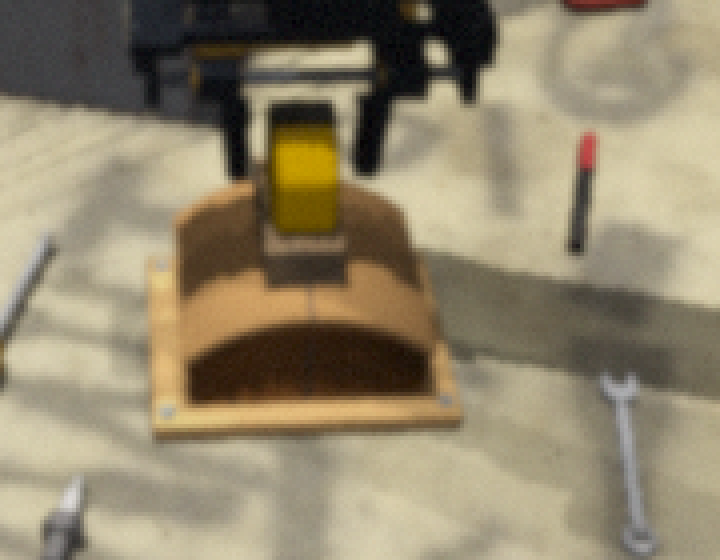

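The tape stands on the block at (305,180), both close to level, with the fingers clear on both sides. I let it settle, then lift straight up.

send_rows(travel=[[0,0,0],[0,0,0],[0,0,0],[0,0,0],[0,0,0]], delta_rot=[[0,0,0],[0,0,0],[0,0,0],[0,0,0],[0,0,0]], fingers=[0.7,0.7,0.7,0.7,0.7])

```text
t: 19.45
position: [0.5383, 0.0034, 0.1581]
ee_rot: [0.571, 0.821, 0.0, 0.0]
force: [0.0, 0.3, -0.2]
finger_gap: 0.85
grip_force: 0.0
```

send_rows(travel=[[0,0,-0.05],[0,0,-0.1],[0,0,-0.2],[0,0,-0.2],[0,0,-0.2]], delta_rot=[[0,0,0],[0,0,0],[0,0,0],[0,0,0],[0,0,0]], fingers=[0.7,0.7,0.7,0.7,0.7])

```text
t: 19.95
position: [0.538, 0.0032, 0.3104]
ee_rot: [0.571, 0.821, 0.0, 0.0]
force: [0.9, 0.4, 0.1]
finger_gap: 0.85
grip_force: 0.0
```

send_rows(travel=[[-0.2,0,0],[-0.2,0,0],[-0.2,0,0],[-0.2,0,0],[0,0,0]], delta_rot=[[0,0,0],[0,0,0],[0,0,0],[0,0,0],[0,0,0]], fingers=[0.7,0.7,0.7,0.7,0.7])

```text
t: 20.45
position: [0.5939, -0.1534, 0.3091]
ee_rot: [0.574, 0.819, -0.001, 0.002]
force: [-0.4, -0.5, -0.0]
finger_gap: 0.852
grip_force: 0.0
```

```bash
python3 -c "
from h import *
from workcell import read_state,capture
s=read_state();pose(s)
c=capture('top');W=cloud(c);Z=W[...,2];b=np.zeros((400,640),bool);b[160:250,295:375]=1
for lo,hi,z in((.10,.125,.113),(.15,.185,.175)):
  m=b&(Z>lo)&(Z<hi);P=W[m];A=np.c_[P[:,:2]-P[:,:2].mean(0),np.ones(len(P))];print(m.sum(),rect(c,m,z),P.mean(0),np.linalg.lstsq(A,P[:,2],rcond=None)[0])
c=capture('side');cv2.imwrite('pics/side6.png',c['pixels'][140:280,260:440,::-1].repeat(4,0).repeat(4,1))"
```

```text
pos [ 0.5939 -0.1534  0.3091] yaw 19.88 F [-0.4 -0.5 -0. ] gap 0.852 grip 0.0 t 20.45
221 ((540.7761840820312, 2.1611709594726562), (45.48738098144531, 89.93152618408203), 20.40856170654297) [ 0.53610137 -0.00390338  0.11301497] [ 0.01005673 -0.00404503  0.11301497]
439 ((540.69384765625, 8.03671646118164), (38.06611633300781, 65.2060775756836), 21.062435150146484) [0.54049279 0.00775033 0.17031793] [ 0.06559533 -0.01095474  0.17031793]
```

View pics/side6.png

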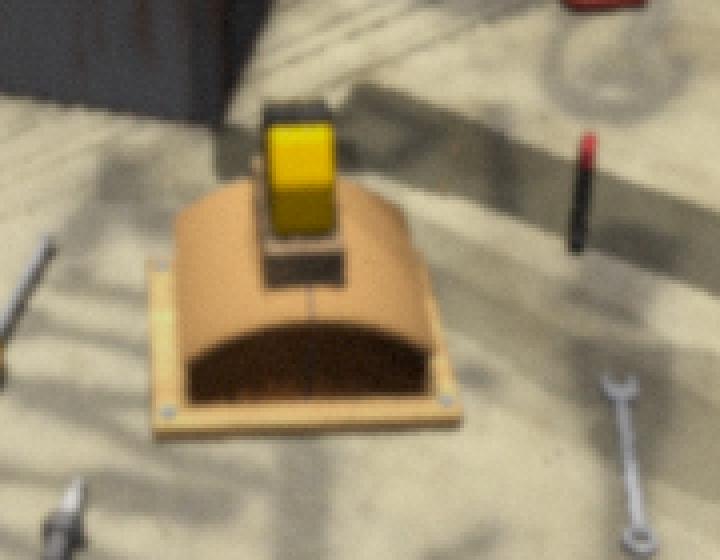

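Both are still balanced and nearly level, with the tape at (302,180) and the block at (303,262). I wait two seconds and check that the tilt is steady.

send_rows(travel=[[0,0,0],[0,0,0],[0,0,0],[0,0,0],[0,0,0]], delta_rot=[[0,0,0],[0,0,0],[0,0,0],[0,0,0],[0,0,0]], fingers=[0.7,0.7,0.7,0.7,0.7])

```text
t: 21.05
position: [0.5939, -0.1462, 0.3082]
ee_rot: [0.571, 0.821, 0.0, -0.0]
force: [0.6, -0.3, -0.4]
finger_gap: 0.847
grip_force: 0.0
```

send_rows(travel=[[0,0,0],[0,0,0],[0,0,0],[0,0,0],[0,0,0]], delta_rot=[[0,0,0],[0,0,0],[0,0,0],[0,0,0],[0,0,0]], fingers=[0.7,0.7,0.7,0.7,0.7])

```text
t: 21.55
position: [0.5939, -0.1466, 0.3081]
ee_rot: [0.571, 0.821, -0.0, -0.0]
force: [-0.3, 0.4, 0.6]
finger_gap: 0.854
grip_force: 0.0
```

send_rows(travel=[[0,0,0],[0,0,0],[0,0,0],[0,0,0],[0,0,0]], delta_rot=[[0,0,0],[0,0,0],[0,0,0],[0,0,0],[0,0,0]], fingers=[0.7,0.7,0.7,0.7,0.7])

```text
t: 22.05
position: [0.5939, -0.1466, 0.3081]
ee_rot: [0.571, 0.821, 0.0, 0.0]
force: [-0.2, 0.4, -0.3]
finger_gap: 0.85
grip_force: 0.0
```

send_rows(travel=[[0,0,0],[0,0,0],[0,0,0],[0,0,0],[0,0,0]], delta_rot=[[0,0,0],[0,0,0],[0,0,0],[0,0,0],[0,0,0]], fingers=[0.7,0.7,0.7,0.7,0.7])

```text
t: 22.55
position: [0.5939, -0.1466, 0.3081]
ee_rot: [0.571, 0.821, -0.0, 0.0]
force: [0.1, -0.8, -0.4]
finger_gap: 0.853
grip_force: 0.0
```

```bash
python3 -c "
from h import *
from workcell import read_state,capture
b=np.zeros((400,640),bool);b[160:250,295:375]=1
for i in range(8):
  c=capture('top');W=cloud(c);Z=W[...,2];o=[]
  for lo,hi,z in((.10,.125,.113),(.15,.185,.175)):
    m=b&(Z>lo)&(Z<hi);P=W[m];A=np.c_[P[:,:2]-P[:,:2].mean(0),np.ones(len(P))];o+=[np.round(rect(c,m,z)[0],1),np.linalg.lstsq(A,P[:,2],rcond=None)[0][:2].round(3)]
  print(*o)"
```

```text
[541.    2.2] [-0.002 -0.01 ] [541.6   8.4] [ 0.034 -0.003]
[541.    2.2] [-0.018 -0.02 ] [541.9   8.5] [ 0.066 -0.012]
[540.8   2.2] [ 0.019 -0.007] [541.6   8.3] [ 0.058 -0.001]
[540.9   2.2] [-0.002 -0.016] [541.2   8.4] [ 0.076 -0.003]
[540.8   2.2] [-0.006 -0.015] [541.4   8.2] [ 0.07  -0.002]
[541.    2.2] [-0.021 -0.025] [541.7   8.4] [0.082 0.027]
[540.8   2.1] [-0.    -0.005] [541.8   8.5] [ 0.06  -0.002]
[541.    2.2] [-0.01 -0.02] [541.2   8.7] [ 0.088 -0.002]
```

Everything is steady and level, with the block and tape within tolerance.

```bash
python3 -c "
from workcell import finish_job
print(finish_job())"
```

```text
the job is handed in; nothing more can be done
None
```

I handed the job in at about 23 s: the pine block lies balanced on the crown about 2 mm off the crest line, the yellow tape stands upright near its middle, both steady and nearly level at the last check, and nothing touched the bystanders.

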